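# Lock a stack of instrument cassettes in its carrier with the retaining pin

### The job

Take the long instrument cassette out of the drying rack and lay it flat and square on top of the stack in the carrier. Then, so that the carrier can be lifted by its hold-down bar, swing the bar down shut over the stack and lock it with the loose pin from the tray: push the pin from the robot's side through both ears and the end of the bar between them, until its flat handle is right up against the ear. Leave the short cassette standing in the rack, and do not disturb the tin, the jar, the bottle and the measuring cup.

Things in the scene. Friction and masses are not known exactly. Their poses are not given: they have to be found in the camera images.
- carrier: Fixed steel carrier; its 84 (x) x 212 (y) mm base plate is 8 mm high. Origin: centre of its underside; -x side faces the robot. Flat cassettes are stacked at x = y = 0, length along y: two at the start (top at z = 60 mm), three when full (86 mm). Two upright ears at each end, 6 mm thick, at x = 20 to 26 and -26 to -20, y = 72 to 98 (clevis) and -98 to -72 (hinge), up to z = 106 mm.
- pin_hole (a point): Centre of the hole's mouth on the outer face of the robot-side clevis ear, at (-26, 85, 94) mm in the carrier, axes as the carrier's. The 15 mm hole runs along +x through both ears and the bar's end; the far ear's outer face is 52 mm on.
- hold_down_bar (a joint): Angle of the hold-down bar (rad). 0: shut, level over the stack, its end between the clevis ears, all holes in line; 1.57: upright; 2.0: leaning away from the stack. Stiff: it stays where it is left.
- bar_hinge (a point): Point on the bar's hinge axis (along the carrier's x), at (0, -85, 94) mm in the carrier, axes as the carrier's. Shut, the bar runs from here along +y: strap 34 mm wide, 6 mm below to 1 mm above the axis (2 mm clear of a full stack), and at its end, 170 mm out, a block 22 x 24 mm with the cross hole. A carrying handle stands 38 mm up from its upper face, 38 to 120 mm out.
- stacked_cassette_1: Bottom cassette of the column, 62 x 130 x 26 mm, lying flat. Origin at its centre, x across, y along its length, z up.
- stacked_cassette_2: Second cassette of the column, same size, lying on the first. Origin at its centre, x across, y along its length, z up.
- long_cassette: The loose long cassette, closed metal box 130 mm long, 62 mm wide, 26 mm thick. Origin at its centre; x along its length, y through its thickness, z across its width. At the start it stands on a long edge in the rack (z up); either broad face may end up on top.
- short_cassette: The short cassette, same make but only 90 mm long, 62 mm wide, 26 mm thick; stands on edge in the other place of the rack and stays there. Axes as the long one's.
- drying_rack: Fixed rack, grey plate 150 x 150 x 6 mm. Origin: centre of its underside. Two places at y = +38 and -38 mm, each between two steel wire hoops 35 mm apart (4.4 mm wire), up to 34 mm high, 100 mm long along x. A standing cassette's top edge is at z = 68 mm.
- tray: Fixed stainless instrument tray, 197 mm along its y, 122 mm along its x, rim 20 mm high, floor 2 mm thick. Origin: centre of its underside.
- lock_pin: Loose steel lock pin lying in the tray. Origin on its axis at the shoulder where shank and handle meet; x points to the tip. Round shank 12 mm thick from x = 0 to 75 mm, its last 11 mm a bullet nose; flat handle from x = 0 to -50 mm, 26 mm wide (y), 12 mm thick (z).
- tweezers: Steel tweezers 115 mm long, 13 mm wide, 9 mm high, lying beside the pin in the tray, along its own y. Origin: centre of its underside.
- balm_tin: Round tin, 65 mm across, 29 mm high, bystander. Origin: centre of its underside.
- cream_jar: Jar, 53 mm across, 50 mm high, bystander. Origin: centre of its underside.
- serum_bottle: Small bottle, 31 mm across, 88 mm high, bystander. Origin: centre of its underside.
- measuring_cup: Clear beaker, 46 mm across, 57 mm high, bystander. Origin: centre of its underside.
Things that resemble listed ones, but are neither listed nor needed, are in the scene too. What is shaped like the short_cassette but green is not meant.

How it is judged:
By the outcome, as a careful person would: the job done as asked, in the order asked, and still so for the second after the job is handed in, with the robot touching nothing.
It also fails if it takes over 72 s, if anything falls off the work surface, if the arm or the gripper's body presses on something with over 40 N, if the wrist force passes 120 N, or if a joint passes its speed limit or range.

### The arm

A 6-joint arm with a two-finger parallel gripper is mounted at the origin on a cart in front of the work surface, level with it; the furniture and walls round the work are solid. World frame = base frame: x ahead of the robot, y to its left, z up, the work surface at z = 0. Lengths are in m, angles in rad, forces in N, time in s.
With the tool pointing down it reaches from about 0.35 to 0.975 m from the base axis. Payload 4.9 kg.
Tool frame: the origin (TCP) lies at the very end of the fingers, on their centre line; the grasp point (between the pads) lies 19 mm behind it; z points along the fingers, y is the line along which they close (so a half turn about z gives the same grasp; the last joint's range is limited). The gripper opens to 85 mm and grips with 20 to 120 N. Pads are 22 mm wide; open, the fingers measure 114 mm over their backs; the gripper's body (76 mm by 85 mm) begins 54 mm behind the grasp point. The pads swing forward as they close: fully open they stand 13 mm farther back than shut.
Start: joints at [-0.119, 0.053, 1.613, -0, 1.476, -0.119], TCP at [0.625, 0, 0.231] pointing down, gripper open.
Joint ranges: [-3.01, 3.01], [-1.01, 2.22], [0.06, 2.58], [-1.02, 4.17], [0.09, 2.62], [-3.14, 3.14]. Speed limits (rad/s): [2.57, 2.57, 3.14, 3.14, 3.14, 3.14].

### API

Orientations are given as a unit quaternion [w, x, y, z].
In Python, from plant import manip gives the robot as it stands.
- The arm moves only by the shell command python3 -m pendant 'ROWS'. ROWS is JSON, a list of rows, each a list of 3 entries, a list of its own where there are three numbers: the opening, from 0 (shut) to 1 (fully open), then the shift along the tool's x, y, z in units of 12 cm (1.0 is 12 cm), then the turn about the tool's z in units of pi rad (1.0 is pi rad). In form: [[gripper, [dx, dy, dz], roll], ...]. A call has 1 to 10 rows; each row is the pose to reach, as a shift and turn from the pose commanded when the call began, along the tool's axes at that moment, turning the shorter way round; what a row does not reach only later rows make up. A row lasts 1/10 s, in which the tool goes at most 50 mm and 8.59 degrees, less where a joint would pass 70% of its speed; a pose out of reach is approached as far as the arm can. A call with a number of a shift or a turn outside -1 to 1 is refused whole. A call with a gripper value outside its range is refused whole. The fingers move at their own pace and stop on an object; the grip force is fixed at half the most. Time passes only in rows, so rows that repeat a pose let the fingers close. It gives the time, the measured TCP pose, the force, the opening and the grip force at its end, in the units of the state.
- manip.state(): the state, without advancing time (a new reading comes with each control period).
- manip.grab_frame(name): name is "scene" or "side" or "wrist"; returns a dict with "img" (480x640x3 uint8, red, green, blue), "fx", "fy", "cx", "cy" (pixels), "eye" and "rotation" of the camera in the world; the wrist camera has in their place "tool_from_camera" (4x4, takes a point from camera to tool coordinates, whose origin is the TCP and whose axes are the flange's). Camera axes: x right, y down, z forward; pixel columns grow to the right and rows downward; lengths in m; the calibration is good to about 2 mm. A picture is of the moment at which its call begins: read the wrist's pose just before it. There is no depth.
- manip.job_done(): hands the job in; it is judged then, once.
The state is a dict: "time": time; "joint_pos": joint angles; "joint_vel": joint speeds; "joint_efforts": joint torques, N m; "tool_pos": TCP position; "tool_rot": TCP orientation; "contact_force": force on the tool from outside, world axes, zero at the start; "ft_torque": the same for the moment, N m; "gripper_width": opening from 0.0 (shut) to 1.0 (fully open); "grasp_force": force on a finger pad.
Only numpy, scipy, OpenCV 4.12 (cv2) and the standard library are available. Lean on these libraries where they do the work, as an engineer would, in place of code of your own. Each camera call takes 0.05 s, during which the arm holds its last target. There are 200 camera calls.

## Working session

There is one attempt and no reset: what is moved stays moved. The work goes in short steps, Python scripts to look and compute and a shell command to move; the robot and the scene stay as the last step left them, time stands still between calls to the robot, and variables do not carry over. Pictures are saved under pics/ and viewed, at most 10 in all, crops included, and the job is handed in when it is done.

```bash
mkdir -p pics; ls; python3 - <<'E'
from plant import manip
import cv2,json
print(manip.state())
for n in ("scene","side","wrist"):
    f=manip.grab_frame(n); cv2.imwrite(f"pics/{n}0.png",f["img"][:,:,::-1])
    print(n,{k:(v.tolist() if hasattr(v,'tolist') else v) for k,v in f.items() if k!='img'})
E
```

```text
pics
{'time': 0.0, 'joint_pos': array([-1.18995487e-01,  5.33584443e-02,  1.61431324e+00, -1.01818880e-06,
        1.47604558e+00, -1.18929532e-01]), 'joint_vel': array([-0.00054472, -0.00054966, -0.00054185, -0.00110488, -0.0028209 ,
       -0.00127439]), 'joint_efforts': array([ 2.70554956e-04, -3.93670499e+01, -3.70175600e+01, -1.62778279e-04,
        6.93513779e-03, -6.06393527e-06]), 'tool_pos': array([6.24355968e-01, 7.99520830e-05, 2.30050573e-01]), 'tool_rot': array([-8.34688987e-04,  7.07129666e-01,  7.07083098e-01, -6.57101653e-04]), 'contact_force': array([-4.39093301e-01, -2.06942140e-04, -7.19154406e-02]), 'ft_torque': array([0.04308454, 0.04281867, 0.03917301]), 'grasp_force': 0.0, 'gripper_width': 1.0046529892231744}
scene {'fx': 504.6092107059307, 'fy': 504.6092107059307, 'cx': 315.5876019893574, 'cy': 246.60539879479725, 'eye': [-0.4505744494074271, -0.8644167938884602, 0.6181439179784023], 'rotation': [-0.49092298046538985, 0.7535715081030194, -0.3588024320972872, 0.2497707431774008]}
side {'fx': 460.09689726101993, 'fy': 460.09689726101993, 'cx': 329.5492506931102, 'cy': 240.72018315486744, 'eye': [0.05931688351222545, 0.7348190237368399, 0.618260460775127], 'rotation': [0.13188602674063774, -0.22348145255713325, 0.8280572267673273, -0.4969741899856819]}
wrist {'fx': 412.61742859589083, 'fy': 412.61742859589083, 'cx': 320.8201749644158, 'cy': 238.911301778821, 'tool_from_camera': [[0.0002610367269553913, -0.958258852676337, -0.2859019117236776, 0.0729893325587377], [0.9999999082692539, 0.00015305133730186636, 0.0004000459578505588, 3.5615523397147797e-06], [-0.00033958991066121625, -0.28590198992437, 0.9582588047265592, -0.1424093735043185], [0.0, 0.0, 0.0, 1.0]]}
```

View pics/scene0.png

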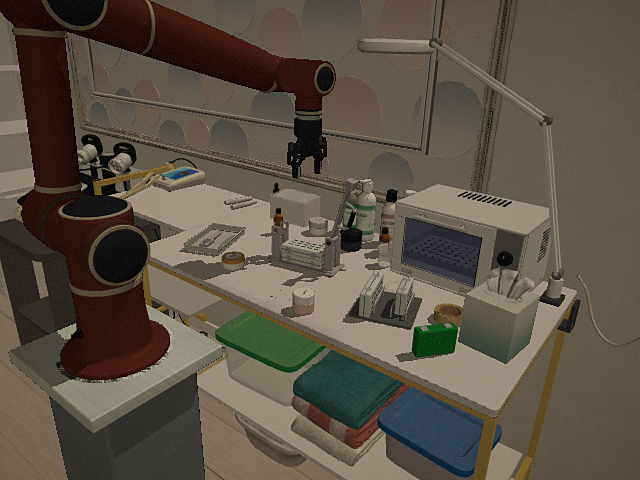

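View pics/side0.png

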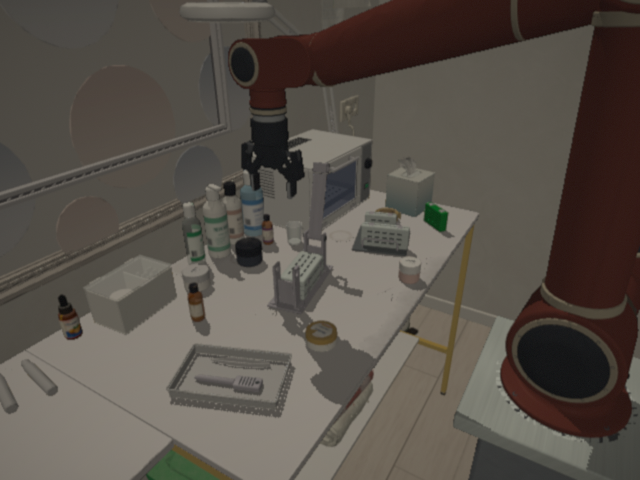

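```bash
cat > h.py <<'E'
import numpy as np, cv2
from scipy.spatial.transform import Rotation as R
from plant import manip
def q(w): return R.from_quat([w[1],w[2],w[3],w[0]]).as_matrix()
def cam(name,save=None):
    s=manip.state(); f=manip.grab_frame(name)
    K=np.array([[f['fx'],0,f['cx']],[0,f['fy'],f['cy']],[0,0,1]])
    if name=='wrist':
        T=np.array(f['tool_from_camera']); A=q(s['tool_rot'])
        Rm=A@T[:3,:3]; e=A@T[:3,3]+s['tool_pos']
    else: Rm=q(f['rotation']); e=np.array(f['eye'])
    if save:
        cv2.imwrite(f'pics/{save}.png',f['img'][:,:,::-1]); np.savez(f'pics/{save}.npz',K=K,R=Rm,e=e)
    return f['img'],(K,Rm,e)
def load(n):
    d=np.load(f'pics/{n}.npz'); return d['K'],d['R'],d['e']
def onz(c,uv,z):
    K,Rm,e=c; d=Rm@np.linalg.solve(K,[*uv,1]); return e+d*(z-e[2])/d[2]
def proj(c,p):
    K,Rm,e=c; v=K@(Rm.T@(np.array(p)-e)); return v[:2]/v[2]
def tri(cs,uvs):
    A=np.zeros((3,3));b=np.zeros(3);L=[]
    for c,uv in zip(cs,uvs):
        d=c[1]@np.linalg.solve(c[0],[*uv,1]); d/=np.linalg.norm(d); P=np.eye(3)-np.outer(d,d); A+=P;b+=P@c[2];L.append((d,c[2]))
    x=np.linalg.solve(A,b); return x,[np.linalg.norm(np.cross(d,x-e)) for d,e in L]
E
python3 - <<'E'
from h import *
np.set_printoptions(precision=4,suppress=True)
for n in("scene","side","wrist"): _,c=cam(n,n+"1")
c=load("scene1");s=load("side1")
for n,uv,z in(("carrier",(306,266),0),("rack",(384,308),0),("tray",(213,238),0),("tin",(233,266),0),("cream",(303,310),0)): print(n,onz(c,uv,z))
for n,uv,z in(("carrier",(300,300),0),("tray",(232,385),0),("rack",(383,250),0),("tin",(320,342),0)): print('side',n,onz(s,uv,z))
E
```

```text
carrier [ 0.5662 -0.0495 -0.    ]
rack [ 0.506  -0.3441  0.    ]
tray [0.5324 0.3072 0.    ]
tin [0.4302 0.1064 0.    ]
cream [ 0.3701 -0.1999  0.    ]
side carrier [0.551  0.0168 0.    ]
side tray [0.5128 0.2967 0.    ]
side rack [ 0.4835 -0.2954  0.    ]
side tin [0.4364 0.1177 0.    ]
```

View pics/wrist0.png

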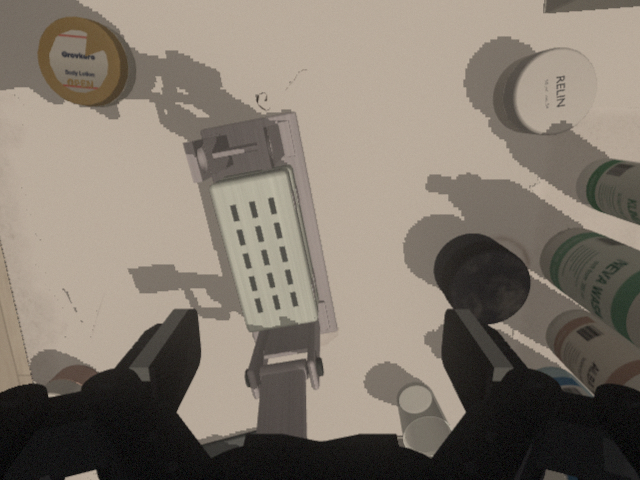

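```bash
P="python3 -m pendant"
$P '[[1,[0,0,-1],0],[1,[0,0,-1],0],[1,[0,0,-1],0]]'
$P '[[1,[-1,-1,0],0],[1,[-1,-1,0],0],[1,[-1,-1,0],0],[1,[-1,-1,0],0]]'
$P '[[1,[-1,0,0],0],[1,[-1,0,0],0],[1,[-1,0,0],0],[1,[-1,0,0],0],[1,[-1,0,0],0],[1,[-1,0,0],0]]'
python3 - <<'E'
from h import *
np.set_printoptions(precision=4,suppress=True)
cam("wrist","rack"); print(manip.state()['tool_pos'],manip.state()['joint_pos'])
im=cv2.imread("pics/wrist1.png"); c=load("wrist1")
m=cv2.inRange(im,(150,165,150),(255,255,255)); hsv=cv2.cvtColor(im,cv2.COLOR_BGR2HSV)
print(hsv[200,225],im[200,225],im[250,150])
g=(im[:,:,1].astype(int)-im[:,:,2]>2).astype(np.uint8)*255; g[:,:180]=0;g[:,340:]=0;g[340:]=0;g[:150]=0
g=cv2.morphologyEx(g,cv2.MORPH_CLOSE,np.ones((9,9)));cs,_=cv2.findContours(g,0,2);k=max(cs,key=cv2.contourArea);r=cv2.minAreaRect(k);b=cv2.boxPoints(r)
print(r,b)
W=np.array([onz(c,p,.06) for p in b]);print(W,[np.linalg.norm(W[i]-W[i-1]) for i in range(4)],W.mean(0))
E
```

```text
time: 0.6
tool_pos: [0.6263, -0.0001, 0.3579]
tool_rot: [0.003, 0.707, 0.707, 0.003]
contact_force: [0.5, -0.4, 0.5]
gripper_width: 1.003
grasp_force: 0.0
time: 1.0
tool_pos: [0.5028, -0.122, 0.3516]
tool_rot: [0.0, 0.708, 0.706, -0.0]
contact_force: [0.1, 0.1, -0.5]
gripper_width: 1.0
grasp_force: 0.0
time: 1.6
tool_pos: [0.5051, -0.2389, 0.3514]
tool_rot: [-0.0, 0.707, 0.708, 0.0]
contact_force: [0.7, 0.5, 0.1]
gripper_width: 0.997
grasp_force: 0.0
[ 0.5052 -0.2388  0.3515] [-0.5749 -0.1481  1.6098  0.0003  1.6797 -0.5765]
[ 22  36 178] [153 171 178] [151 168 180]Traceback (most recent call last):
  File "<stdin>", line 8, in <module>
ValueError: max() iterable argument is empty
```

View pics/rack.png

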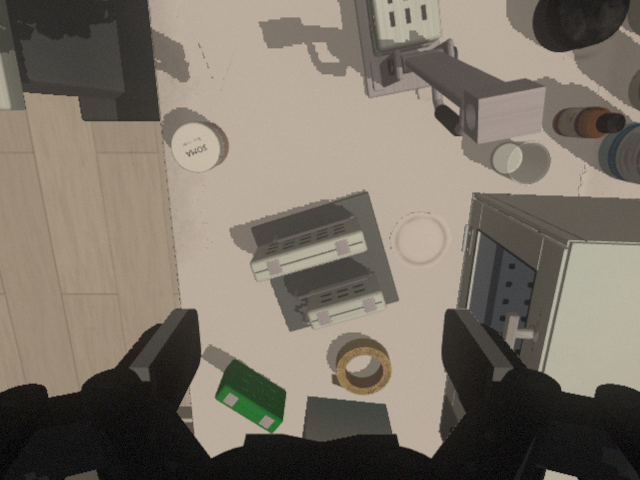

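```bash
python3 - <<'E'
from h import *
np.set_printoptions(precision=4,suppress=True)
a=cv2.imread("pics/rack.png")[200:335,235:400]; b=cv2.imread("pics/wrist1.png")[105:395,180:345]
o=np.zeros((580,790,3),np.uint8)
A=cv2.resize(a,None,fx=2.7,fy=2.7,interpolation=cv2.INTER_CUBIC);B=cv2.resize(b,None,fx=2,fy=2,interpolation=cv2.INTER_CUBIC)
def grid(I,x0,y0,f,W,H):
    for u in range(-(-x0//20)*20,x0+W,20): cv2.putText(I,str(u),(int((u-x0)*f),9),0,.3,(0,0,255),1); cv2.line(I,(int((u-x0)*f),10),(int((u-x0)*f),16),(0,0,255),1)
    for v in range(-(-y0//20)*20,y0+H,20): cv2.putText(I,str(v),(0,int((v-y0)*f)+3),0,.3,(0,0,255),1); cv2.line(I,(20,int((v-y0)*f)),(26,int((v-y0)*f)),(0,0,255),1)
grid(A,235,200,2.7,165,135);grid(B,180,105,2,165,290)
o[:A.shape[0],:A.shape[1]]=np.clip(A*1.2,0,255);o[:B.shape[0],455:455+B.shape[1]]=np.clip(B*1.2,0,255); cv2.imwrite("pics/zoom.png",o)
c=load("rack")
for n,uv,z in(("jar",(196,150),.05),("tableedge",(165,200),0),("free1",(240,60),0),("free2",(340,60),0),("free3",(240,180),0),("free4",(340,180),0),("cup",(520,160),.0),("plate",(420,240),0),("bar end",(510,110),.25)): print(n,onz(c,uv,z))
w=load("wrist1")
for n,uv,z in(("tin",(83,62),.029),("f",(20,100),0),("f",(200,300),0),("blackjar",(482,278),.04)): print(n,onz(w,uv,z))
E
```

```text
jar [ 0.3737 -0.2006  0.05  ]
tableedge [ 0.3162 -0.2641  0.    ]
free1 [ 0.4158 -0.1069  0.    ]
free2 [ 0.5264 -0.1067  0.    ]
free3 [ 0.4086 -0.2397  0.    ]
free4 [ 0.5284 -0.2395  0.    ]
cup [ 0.7408 -0.2156  0.    ]
plate [ 0.6295 -0.3144  0.    ]
bar end [ 0.6119 -0.1626  0.25  ]
tin [0.441  0.1128 0.029 ]
f [0.3665 0.086  0.    ]
f [ 0.5053 -0.1013  0.    ]
blackjar [ 0.7643 -0.0616  0.04  ]
```

View pics/zoom.png

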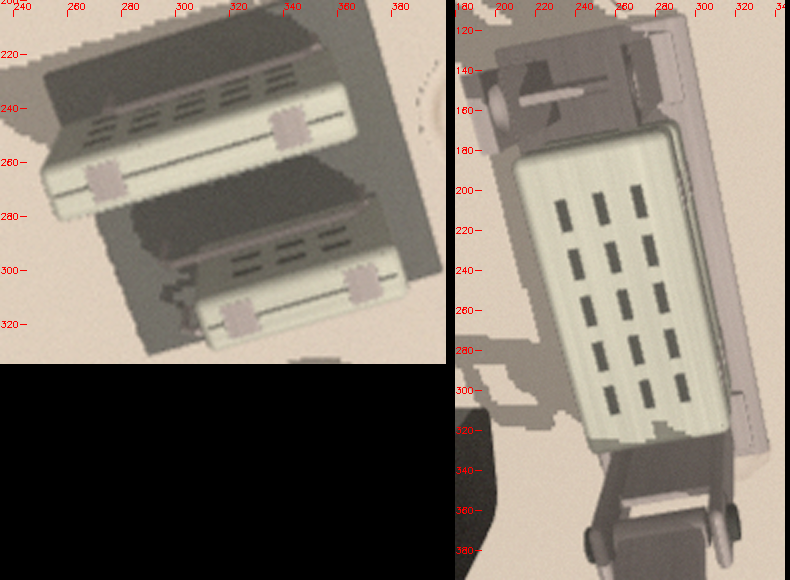

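```bash
python3 - <<'E'
from h import *
np.set_printoptions(precision=4,suppress=True)
c=load("rack"); w=load("wrist1")
def rect(c,P,z):
    W=np.array([onz(c,p,z) for p in P]); print(W[:,:2].tolist()); 
    print('sides',[round(np.linalg.norm(W[i]-W[i-1]),4) for i in range(4)],'ctr',W.mean(0))
    d=(W[1]+W[2]-W[0]-W[3]); print('yaw of 0->1 deg',np.degrees(np.arctan2(d[1],d[0])))
    return W.mean(0),d
rect(c,[(250.6,263),(361.7,231.5),(367.2,249.3),(258,281.5)],.068)
o,d=rect(w,[(210,187),(288.5,167),(318,319.5),(250,331)],.06)
y=np.arctan2(d[1],d[0]); 
for yy in (np.radians(12),y):
  Rz=R.from_euler('z',yy).as_matrix()
  for n,p in(("hole",(-26,85,94)),("baseTR",(42,106,8)),("baseBR",(42,-106,8)),("hinge",(0,-85,94)),("earTLfar",(26,98,106)),("hingeL",(-26,-85,94)),("hingeR",(26,-85,94))):
    P=o+Rz@(np.array(p)/1000); P[2]=p[2]/1000; print(n,P,proj(w,P))
E
```

```text
[[0.42854505267989734, -0.3205804067302891], [0.5492420484942037, -0.28458242141187984], [0.5558092637731444, -0.30462236743109183], [0.4357386847489443, -0.34239898127325363]]
sides [np.float64(0.023), np.float64(0.126), np.float64(0.0211), np.float64(0.1259)] ctr [ 0.4923 -0.313   0.068 ]
yaw of 0->1 deg 17.03580718636773
[[0.5400352001140574, 0.020929452365111817], [0.600298970065236, 0.03609249369519457], [0.6222858831006302, -0.09109993694118769], [0.564572651044102, -0.10194511124691387]]
sides [np.float64(0.1253), np.float64(0.0621), np.float64(0.1291), np.float64(0.0587)] ctr [ 0.5818 -0.034   0.06  ]
yaw of 0->1 deg 12.432094945875093
hole [0.5387 0.0437 0.094 ] [192.2611 161.4949]
baseTR [0.6008 0.0784 0.008 ] [292.6978 109.1532]
baseBR [ 0.6449 -0.129   0.008 ] [341.36   329.2018]
hinge [ 0.5995 -0.1171  0.094 ] [288.4905 370.2416]
earTLfar [0.5869 0.0673 0.106 ] [260.2816 125.425 ]
hingeL [ 0.574  -0.1226  0.094 ] [256.1957 376.2044]
hingeR [ 0.6249 -0.1117  0.094 ] [321.1    364.2208]
hole [0.5381 0.0434 0.094 ] [191.43   161.9897]
baseTR [0.6    0.0786 0.008 ] [291.6897 108.9786]
baseBR [ 0.6456 -0.1285  0.008 ] [342.0904 328.7679]
hinge [ 0.6001 -0.117   0.094 ] [289.29   370.0913]
earTLfar [0.5861 0.0673 0.106 ] [259.056  125.3662]
hingeL [ 0.5747 -0.1226  0.094 ] [257.0511 376.2666]
hingeR [ 0.6255 -0.1114  0.094 ] [321.8541 363.8536]
```

```bash
P="python3 -m pendant"
$P '[[0.75,[-0.617,-0.106,0],0.407],[0.75,[-0.617,-0.106,0],0.407],[0.75,[-0.617,-0.106,0.2],0.407],[0.75,[-0.617,-0.106,0.4],0.407],[0.75,[-0.617,-0.106,0.6],0.407],[0.75,[-0.617,-0.106,0.8],0.407],[0.75,[-0.617,-0.106,1],0.407],[0.75,[-0.617,-0.106,1],0.407],[0.75,[-0.617,-0.106,1],0.407],[0.75,[-0.617,-0.106,1],0.407]]'
python3 - <<'E'
from h import *
np.set_printoptions(precision=4,suppress=True)
cam("wrist","rack2"); s=manip.state(); A=q(s['tool_rot']); print(s['tool_pos'],A[:,0],A[:,1],s['joint_pos'])
a=cv2.imread("pics/rack2.png"); cv2.imwrite("pics/rack2v.png",a)
c=load("rack2"); Rz=R.from_euler('z',17,degrees=True).as_matrix()
for x,y in((-65,-13),(65,-13),(65,13),(-65,13)): print(proj(c,np.array([.4923,-.313,.068])+Rz@[x/1000,y/1000,0]))
E
```

```text
time: 2.65
tool_pos: [0.4927, -0.3128, 0.2313]
tool_rot: [-0.0, 0.989, 0.147, 0.0]
contact_force: [-0.2, -0.4, -0.7]
gripper_width: 0.749
grasp_force: 0.0
[ 0.4927 -0.3131  0.2316] [0.9567 0.2911 0.0003] [ 0.2911 -0.9567  0.0003] [-0.6935 -0.0451  1.7105  0.0001  1.4758  0.5818]
[337.411  294.9914]
[339.0943 127.9421]
[302.767  128.0253]
[305.1366 295.0613]
```

View pics/rack2v.png

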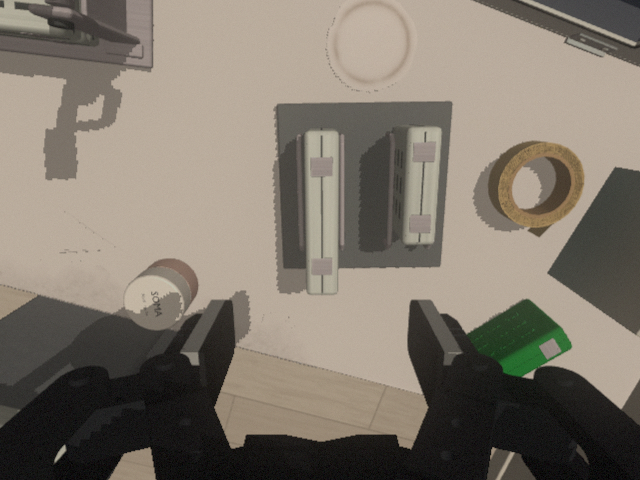

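```bash
P="python3 -m pendant"
$P '[[0.75,[0,0,0.4],0],[0.75,[0,0,0.8],0],[0.75,[0,0,1],0],[0.75,[0,0,1],0]]' | sed -n 2p
$P '[[0.75,[0,0,0.25],0],[0.75,[0,0,0.45],0],[0.75,[0,0,0.588],0],[0.75,[0,0,0.588],0],[0,[0,0,0.588],0],[0,[0,0,0.588],0],[0,[0,0,0.588],0],[0,[0,0,0.588],0],[0,[0,0,0.588],0]]'
$P '[[0,[0,0,-0.1],0],[0,[0,0,-0.3],0],[0,[0,0,-0.6],0],[0,[0,0,-0.9],0],[0,[0,0,-1],0],[0,[0,0,-1],0]]'
```

```text
tool_pos: [0.4898, -0.3113, 0.1064]
time: 4.0
tool_pos: [0.4934, -0.3148, 0.0429]
tool_rot: [0.001, 0.989, 0.146, 0.001]
contact_force: [-1.2, 1.4, 6.5]
gripper_width: 0.29
grasp_force: 59.6
time: 4.6
tool_pos: [0.4933, -0.3149, 0.1633]
tool_rot: [0.002, 0.989, 0.146, 0.002]
contact_force: [-0.3, -0.5, -2.9]
gripper_width: 0.291
grasp_force: 59.5
```

```bash
P="python3 -m pendant"
$P '[[0,[0.06,-0.25,0],0],[0,[0.15,-0.65,0],0],[0,[0.23,-1,0],0],[0,[0.23,-1,0],0]]' | sed -n 2p
$P '[[0,[0.1,-0.4,0],0],[0,[0.2,-0.8,0],0],[0,[0.229,-1,0],0],[0,[0.229,-1,0],0]]' | sed -n 2p
$P '[[0,[0,-0.17,0],-0.04],[0,[0,-0.17,0],-0.09],[0,[0,-0.17,0],-0.14],[0,[0,-0.17,0],-0.19],[0,[0,-0.17,0],-0.24],[0,[0,-0.17,0],-0.29],[0,[0,-0.17,0],-0.34],[0,[0,-0.17,0],-0.39],[0,[0,-0.17,0],-0.43],[0,[0,-0.17,0],-0.469]]'
$P '[[0,[0,0,0.2],0],[0,[0,0,0.4],0],[0,[0,0,0.6],0],[0,[0,0,0.7],0],[0,[0,0,0.8],0],[0,[0,0,0.8],0],[0,[0,0,0.8],0]]'
```

```text
tool_pos: [0.4818, -0.186, 0.1567]
tool_pos: [0.474, -0.0657, 0.1579]
time: 6.4
tool_pos: [0.4692, -0.0498, 0.1587]
tool_rot: [-0.001, 0.633, 0.774, -0.001]
contact_force: [-0.2, 1.3, -3.3]
gripper_width: 0.291
grasp_force: 60.7
time: 7.1
tool_pos: [0.4704, -0.0491, 0.0651]
tool_rot: [0.0, 0.635, 0.772, 0.0]
contact_force: [0.2, -0.1, -3.6]
gripper_width: 0.293
grasp_force: 60.7
```

```bash
P="python3 -m pendant"
$P '[[0,[0,0,0.1],0],[0,[0,0,0.18],0],[0,[0,0,0.2],0],[0,[0,0,0.215],0],[0,[0,0,0.22],0],[0,[0,0,0.22],0]]'
```

```text
time: 7.7
tool_pos: [0.4702, -0.0488, 0.0385]
tool_rot: [0.0, 0.635, 0.773, 0.0]
contact_force: [0.5, 0.0, -3.1]
gripper_width: 0.291
grasp_force: 60.8
```

```bash
P="python3 -m pendant"
$P '[[0,[0,0,0.01],0],[0,[0,0,0.015],0],[0,[0,0,0.015],0]]' | sed -n '2p;4p'
$P '[[0,[0,0,0.008],0],[0,[0,0,0.013],0],[0,[0,0,0.013],0]]' | sed -n '2p;4p'
```

```text
tool_pos: [0.4703, -0.0489, 0.0369]
contact_force: [-0.3, -0.0, -1.4]
tool_pos: [0.4704, -0.0489, 0.0369]
contact_force: [-5.8, 0.9, 10.8]
```

```bash
P="python3 -m pendant"
$P '[[1,[0,0,0],0],[1,[0,0,0],0],[1,[0,0,0],0],[1,[0,0,0],0],[1,[0,0,-0.02],0],[1,[0,0,-0.02],0]]'
$P '[[1,[0,-0.12,0],0],[1,[0,-0.2,0],0],[1,[0,-0.25,0],0],[1,[0,-0.3,0],0],[1,[0,-0.35,0],0],[1,[0,-0.4,0],0],[1,[0,-0.44,0],0],[1,[0,-0.48,0],0],[1,[0,-0.5,0],0],[1,[0,-0.5,0],0]]'
$P '[[1,[0,0,-0.4],0],[1,[0,0,-0.8],0],[1,[0,0,-1],0],[1,[0,0,-1],0]]'
python3 - <<'E'
from h import *
np.set_printoptions(precision=4,suppress=True)
cam("wrist","tip"); s=manip.state(); A=q(s['tool_rot']); print(s['tool_pos'],A[:,0],A[:,1])
E
```

```text
time: 8.9
tool_pos: [0.4702, -0.0489, 0.0377]
tool_rot: [0.0, 0.635, 0.773, 0.0]
contact_force: [0.5, -0.5, -0.0]
gripper_width: 1.0
grasp_force: 0.0
time: 9.9
tool_pos: [0.4108, -0.0604, 0.0373]
tool_rot: [-0.0, 0.635, 0.772, -0.0]
contact_force: [1.2, 0.4, -0.2]
gripper_width: 0.999
grasp_force: 0.0
time: 10.3
tool_pos: [0.4142, -0.0614, 0.1626]
tool_rot: [0.005, 0.635, 0.773, 0.002]
contact_force: [-0.0, 0.4, -0.4]
gripper_width: 1.004
grasp_force: 0.0
[ 0.4126 -0.0609  0.1597] [-0.1937  0.9811 -0.0025] [0.9811 0.1937 0.0043]
```

View pics/tip.png

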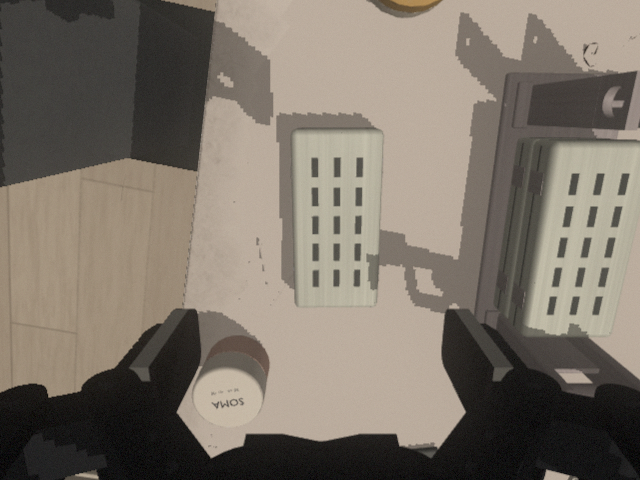

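```bash
python3 - <<'E'
from h import *
np.set_printoptions(precision=4,suppress=True)
c=load("tip"); t=np.array([.4126,-.0609]); 
def rect(P,z):
    W=np.array([onz(c,p,z) for p in P]); d=(W[1]+W[2]-W[0]-W[3]); print('sides',[round(np.linalg.norm(W[i]-W[i-1]),4) for i in range(4)],'ctr',W.mean(0),'yaw',np.degrees(np.arctan2(d[1],d[0])),'side yaws',np.degrees(np.arctan2(*(W[3]-W[0])[[0,1]])))
rect([(292,127),(383,127),(378,306),(295.5,306)],.026)
rect([(552,138),(640,139),(608,336),(524,332)],.06)
a,b=onz(c,(507,75),.008),onz(c,(478,310),.008); print(a,b,'base edge yaw',np.degrees(np.arctan2(-(a-b)[0],(a-b)[1])))
E
```

```text
sides [np.float64(0.1283), np.float64(0.0594), np.float64(0.1285), np.float64(0.0613)] ctr [ 0.4264 -0.0578  0.026 ] yaw 11.053183950790459 side yaws 168.8175203930221
sides [np.float64(0.1262), np.float64(0.0515), np.float64(0.1291), np.float64(0.0573)] ctr [ 0.575  -0.0336  0.06  ] yaw 9.134756339960896 side yaws 167.9847639050216
[0.5194 0.0599 0.008 ] [ 0.5531 -0.1113  0.008 ] base edge yaw 11.114346128786204
```

```bash
P="python3 -m pendant"
$P '[[1,[0.003,0.118,0.3],0],[1,[0.003,0.118,0.65],0],[1,[0.003,0.118,0.9],0],[1,[0.003,0.118,1],0],[1,[0.003,0.118,1],0]]' | sed -n '2p;4p'
$P '[[1,[0,0,0.12],0],[1,[0,0,0.22],0],[1,[0,0,0.3],0],[1,[0,0,0.3],0],[0,[0,0,0.3],0],[0,[0,0,0.3],0],[0,[0,0,0.3],0],[0,[0,0,0.3],0],[0,[0,0,0.3],0]]'
$P '[[0,[0,0,-0.1],0],[0,[0,0,-0.3],0],[0,[0,0,-0.6],0],[0,[0,0,-0.9],0],[0,[0,0,-1],0],[0,[0,0,-1],0],[0,[0,0,-1],0]]'
```

```text
tool_pos: [0.4223, -0.0565, 0.0342]
contact_force: [0.2, 0.2, -0.2]
time: 11.75
tool_pos: [0.426, -0.0576, 0.0024]
tool_rot: [0.001, 0.635, 0.773, 0.0]
contact_force: [-0.0, 0.1, 5.8]
gripper_width: 0.709
grasp_force: 68.1
time: 12.45
tool_pos: [0.4237, -0.0569, 0.1195]
tool_rot: [-0.001, 0.635, 0.772, -0.001]
contact_force: [0.1, -0.1, -2.2]
gripper_width: 0.708
grasp_force: 67.2
```

```bash
P="python3 -m pendant"
$P '[[0,[0,0.2,0],0],[0,[0,0.5,0],0],[0,[0,0.7,0],0],[0,[0,0.7,0],0]]' | sed -n '2p;4p'
$P '[[0,[0,0.3,0],0],[0,[-0.056,0.5,0],0],[0,[-0.056,0.602,0],0],[0,[-0.056,0.602,0],0],[0,[-0.056,0.602,0],0],[0,[-0.056,0.602,0],0]]'
python3 - <<'E'
from h import *
np.set_printoptions(precision=4,suppress=True)
cam("wrist","over"); s=manip.state(); A=q(s['tool_rot']); print(s['tool_pos'],A[:,0],A[:,1])
cam("scene","over_s"); cam("side","over_d")
w=cv2.imread("pics/over.png"); d=cv2.imread("pics/over_d.png")[220:340,240:370]; e=cv2.imread("pics/over_s.png")[170:290,250:370]
o=np.zeros((480,790,3),np.uint8); o[:240,:260]=cv2.resize(d,None,fx=2,fy=2); o[240:,:240]=cv2.resize(e,None,fx=2,fy=2); o[:,270:]=w[:480,100:620]; cv2.imwrite("pics/over_v.png",o)
E
```

```text
tool_pos: [0.5077, -0.0404, 0.1185]
contact_force: [-0.4, -0.1, -3.3]
time: 13.45
tool_pos: [0.5781, -0.0336, 0.1206]
tool_rot: [-0.001, 0.635, 0.772, -0.001]
contact_force: [-0.6, -0.3, -3.1]
gripper_width: 0.71
grasp_force: 67.2
[ 0.5783 -0.0336  0.1209] [-0.1933  0.9811  0.0004] [ 0.9811  0.1933 -0.0012]
```

View pics/over_v.png

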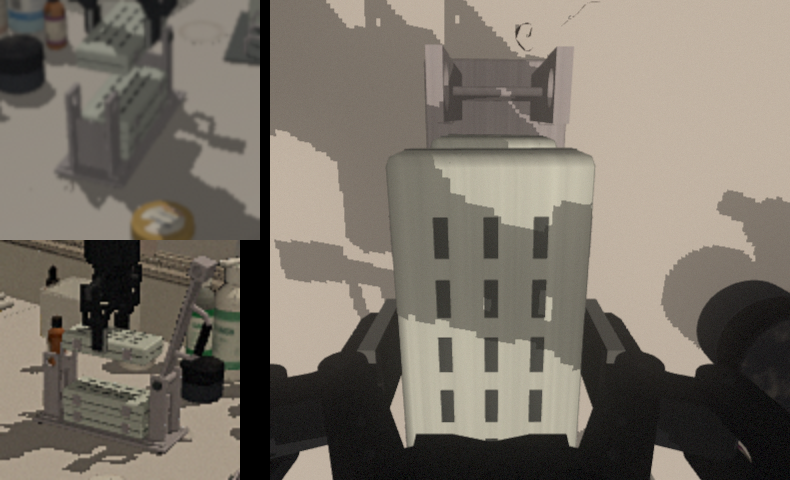

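```bash
python3 - <<'E'
from h import *
np.set_printoptions(precision=4,suppress=True)
c=load("over"); A=np.array([[.9811,.1933],[-.1933,.9811]]); t=np.array([.5783,-.0336])
f=lambda uv,z: A@(onz(c,uv,z)[:2]-t)*1000
for n,uv,z in (("earL out",(255,46),.106),("earR out",(404,46),.106),("earL in",(271,46),.106),("earR in",(388,46),.106),
 ("cas farL",(219,158),.1445),("cas farR",(424,158),.1445),("cas L low",(238,440),.1445),("cas R low",(408,440),.1445),("stack2 far L",(264,148),.055),("stack2 far R",(385,148),.055),("stk far edge",(325,137),.06)): print(n,f(uv,z))
E
```

```text
earL out [-23.1053  96.3181]
earR out [28.831  96.3189]
earL in [-17.5255  96.3182]
earR in [23.2567 96.3188]
cas farL [-28.9331  61.5143]
cas farR [29.127  61.5383]
cas L low [-29.1093 -35.9992]
cas R low [ 30.4957 -35.8947]
stack2 far L [-28.286   57.7904]
stack2 far R [31.4477 57.8129]
stk far edge [ 1.7769 63.3158]
```

```bash
P="python3 -m pendant"
$P '[[0,[-0.01,0.02,0.1],0],[0,[-0.01,0.02,0.25],0],[0,[-0.01,0.02,0.36],0],[0,[-0.01,0.02,0.42],0],[0,[-0.01,0.02,0.46],0],[0,[-0.01,0.02,0.46],0],[0,[-0.01,0.02,0.46],0]]' | sed -n '2p;4p'
$P '[[0,[0,0,0.008],0],[0,[0,0,0.016],0],[0,[0,0,0.018],0],[0,[0,0,0.018],0]]'
```

```text
tool_pos: [0.5826, -0.0345, 0.0667]
contact_force: [0.3, 0.4, -2.5]
time: 14.7
tool_pos: [0.5821, -0.0344, 0.0641]
tool_rot: [0.0, 0.635, 0.773, 0.0]
contact_force: [-0.8, 0.4, -3.7]
gripper_width: 0.712
grasp_force: 67.2
```

```bash
P="python3 -m pendant"
$P '[[0,[0,0,0.008],0],[0,[0,-0.006,0.014],0],[0,[0,-0.006,0.014],0]]' | sed -n '2p;4p'
$P '[[0,[0,0,0.006],0],[0,[0,0,0.01],0],[0,[0,0,0.01],0]]' | sed -n '2p;4p'
```

```text
tool_pos: [0.5816, -0.0345, 0.0625]
contact_force: [0.1, 0.4, -2.2]
tool_pos: [0.5817, -0.0345, 0.0625]
contact_force: [-4.1, 1.0, 5.3]
```

```bash
P="python3 -m pendant"
$P '[[1,[0,0,0],0],[1,[0,0,0],0],[1,[0,0,0],0],[1,[0,0,-0.3],0],[1,[0,0,-0.7],0],[1,[0,0,-1],0],[1,[0,0,-1],0],[1,[0,0,-1],0]]' | sed -n '2p;4p'
python3 - <<'E'
from h import *
np.set_printoptions(precision=4,suppress=True)
cam("wrist","placed"); s=manip.state(); A=q(s['tool_rot']); print(s['tool_pos'],A[:,0],A[:,1])
Rz=R.from_euler('z',11.15,degrees=True).as_matrix(); o=np.array([.5812,-.0348,0])
sc,rk=load("scene1"),load("rack")
for th in (1.6,1.7,1.8,1.9,2.0,2.1):
    p=lambda r,n,x=0:o+Rz@np.array([x,-.085+r*np.cos(th)-n*np.sin(th),.094+r*np.sin(th)+n*np.cos(th)])
    print(th,proj(sc,p(.181,0)),proj(rk,p(.181,-.012,.012)),proj(rk,p(.181,.012,.012)),proj(rk,p(.181,.012,-.012)))
a=cv2.imread("pics/placed.png"); b=cv2.imread("pics/rack.png")[30:150,380:560]
I=np.zeros((600,790,3),np.uint8); I[:360,:540]=cv2.resize(b,None,fx=3,fy=3); cv2.imwrite("pics/barzoom.png",I)
c=load("placed")
for z,pts in((.086,((-31,-65),(31,-65),(31,65),(-31,65))),): print([proj(c,o+Rz@np.array([x/1000,y/1000,z])).round(1) for x,y in pts])
gx=cv2.GaussianBlur(a,(3,3),0).astype(int)
for v in (150,200,250,300): print(v,[int(i) for i in np.where(np.abs(np.diff(gx[v].sum(1)))>30)[0]])
E
```

```text
tool_pos: [0.5822, -0.0347, 0.1825]
contact_force: [0.5, 0.8, -0.6]
[ 0.5811 -0.0345  0.1806] [-0.1935  0.9811  0.0002] [ 0.9811  0.1935 -0.0006]
1.6 [337.6207 174.5943] [540.6936  -9.9572] [542.049   45.1674] [492.5322  55.434 ]
1.7 [343.9181 176.1071] [542.0407  31.9636] [540.8473  84.1191] [493.1211  93.774 ]
1.8 [350.1629 178.299 ] [541.4314  71.8334] [537.984  119.6304] [492.2717 128.6699]
1.9 [356.2796 181.1532] [539.077 108.547] [533.7438 151.0547] [490.1808 159.4955]
2.0 [362.1927 184.643 ] [535.2502 141.3456] [528.4262 178.0703] [487.0697 185.9435]
2.1 [367.8281 188.732 ] [530.2492 169.8072] [522.3184 200.6252] [483.1609 207.9705]
[array([271. , 336.9]), array([366.3, 336.8]), array([373.7, 130.3]), array([263. , 130.3])]
150 [228, 229, 266, 267, 273, 319, 320, 371, 373, 374, 597, 598]
200 [232, 233, 268, 269, 270, 522, 597, 598, 622, 626, 627]
250 [60, 61, 63, 64, 165, 178, 191, 194, 195, 270, 271, 272, 273, 290, 291, 292, 297, 298, 299, 314, 315, 316, 317, 322, 323, 324, 339, 340, 341, 346, 347, 348, 370, 458, 459]
300 [34, 35, 262, 263, 266, 272, 273, 274, 275, 291, 292, 293, 298, 299, 300, 315, 316, 317, 322, 323, 324, 338, 339, 340, 341, 345, 346, 347, 348, 366, 368, 482, 483, 486, 487, 488, 605, 606]
```

```bash
P="python3 -m pendant"
$P '[[0,[0,0,-0.4],0],[0,[0,0,-0.8],0],[0,[0,0,-1],0],[0,[-0.1,0,-1],0]]' | sed -n '2p;4p'
$P '[[0,[-0.2,0,-0.2],0],[0,[-0.5,0,-0.2],0],[0,[-0.7,0,-0.2],0],[0,[-0.7,0,-0.2],0]]' | sed -n '2p;4p'
$P '[[0,[-0.4,0,0],0],[0,[-0.66,0,0],0],[0,[-0.66,0,0],0],[0,[-0.66,0,0.3],0],[0,[-0.66,0,0.6],0],[0,[-0.66,0,0.67],0],[0,[-0.66,0,0.67],0],[0,[-0.66,0,0.67],0]]'
python3 - <<'E'
from h import *
np.set_printoptions(precision=4,suppress=True)
s=manip.state(); A=q(s['tool_rot']); t=s['tool_pos']; Rz=R.from_euler('z',11.15,degrees=True).as_matrix(); o=np.array([.5812,-.0348,0])
print(t,'carrier',Rz.T@(t-o)*1000,'j',s['joint_pos'])
E
```

```text
tool_pos: [0.5851, -0.0459, 0.3047]
contact_force: [-0.9, 0.6, 0.8]
tool_pos: [0.5993, -0.1315, 0.3209]
contact_force: [0.3, 0.1, 0.6]
time: 17.75
tool_pos: [0.6158, -0.206, 0.246]
tool_rot: [0.001, 0.635, 0.773, 0.0]
contact_force: [0.3, 0.0, 0.0]
gripper_width: -0.004
grasp_force: 0.0
[ 0.6158 -0.206   0.246 ] carrier [   0.8367 -174.6808  245.9856] j [-0.4374  0.1004  1.5382  0.0001  1.5018 -0.6329]
```

```bash
P="python3 -m pendant"
$P '[[0,[0.2,0,0],0],[0,[0.32,0,0],0],[0,[0.42,0,-0.02],0],[0,[0.5,0,-0.03],0],[0,[0.58,0,-0.05],0],[0,[0.67,0,-0.07],0],[0,[0.76,0,-0.09],0],[0,[0.84,0,-0.1],0],[0,[0.92,0,-0.11],0],[0,[0.92,0,-0.11],0]]' | sed -n '2p;4p'
$P '[[0,[0.09,0,0.02],0],[0,[0.18,0,0.045],0],[0,[0.27,0,0.078],0],[0,[0.35,0,0.115],0],[0,[0.43,0,0.157],0],[0,[0.51,0,0.205],0],[0,[0.58,0,0.26],0],[0,[0.65,0,0.315],0],[0,[0.65,0,0.315],0]]' | sed -n '2p;4p'
python3 - <<'E'
from h import *
np.set_printoptions(precision=4,suppress=True)
s=manip.state(); t=s['tool_pos']; Rz=R.from_euler('z',11.15,degrees=True).as_matrix(); o=np.array([.5812,-.0348,0])
cam("side","bar_d");cam("scene","bar_s")
print(t,'carrier',Rz.T@(t-o)*1000)
E
```

```text
tool_pos: [0.5938, -0.0967, 0.2582]
contact_force: [-0.8, -0.7, -0.2]
tool_pos: [0.5778, -0.0204, 0.2183]
contact_force: [0.2, -0.6, 0.4]
[ 0.5778 -0.0204  0.2183] carrier [ -0.5851  14.8371 218.2665]
```

```bash
python3 - <<'E'
from h import *
np.set_printoptions(precision=1,suppress=True)
Rz=R.from_euler('z',11.15,degrees=True).as_matrix(); o=np.array([.5812,-.0348,0])
for cn,a,b in(("over_s","over_s","bar_s"),("over_d","over_d","bar_d")):
    c=load(cn);A=cv2.imread(f"pics/{a}.png");B=cv2.imread(f"pics/{b}.png")
    for th in(1.82,.785):
        for r in(.08,.12,.15,.17):
            p=proj(c,o+Rz@np.array([0,-.085+r*np.cos(th),.094+r*np.sin(th)])).round().astype(int)
            print(cn,th,r,p,A[p[1],p[0]],B[p[1],p[0]])
E
```

```text
over_s 1.82 0.08 [341 213] [64 68 78] [ 82  98 105]
over_s 1.82 0.12 [345 200] [50 55 61] [41 51 54]
over_s 1.82 0.15 [348 190] [66 71 74] [75 91 92]
over_s 1.82 0.17 [350 183] [72 76 83] [130 160 152]
over_s 0.785 0.08 [315 216] [53 60 59] [126 133 147]
over_s 0.785 0.12 [306 204] [0 0 5] [127 132 149]
over_s 0.785 0.15 [300 195] [15 18 16] [128 138 151]
over_s 0.785 0.17 [295 190] [140 162 172] [67 74 80]
over_d 1.82 0.08 [316 204] [32 32 32] [80 87 89]
over_d 1.82 0.12 [317 187] [66 68 71] [81 87 90]
over_d 1.82 0.15 [318 175] [81 83 88] [29 30 28]
over_d 1.82 0.17 [319 166] [83 85 90] [38 39 39]
over_d 0.785 0.08 [304 225] [125 137 136] [61 61 65]
over_d 0.785 0.12 [299 218] [ 94 102 106] [59 60 63]
over_d 0.785 0.15 [295 213] [28 26 26] [83 85 90]
over_d 0.785 0.17 [293 210] [23 22 22] [86 87 93]
```

```bash
P="python3 -m pendant"
$P '[[0,[0.06,0,0.05],0],[0,[0.127,0,0.11],0],[0,[0.185,0,0.175],0],[0,[0.24,0,0.25],0],[0,[0.29,0,0.335],0],[0,[0.338,0,0.42],0],[0,[0.375,0,0.5],0],[0,[0.403,0,0.58],0],[0,[0.425,0,0.64],0],[0,[0.438,0,0.694],0]]' | sed -n '2p;4p'
$P '[[0,[0.015,0,0.06],0],[0,[0.025,0,0.12],0],[0,[0.03,0,0.17],0],[0,[0.035,0,0.2],0],[0,[0.035,0,0.22],0],[0,[0.035,0,0.22],0]]' | sed -n '2p;4p'
python3 - <<'E'
from h import *
s=manip.state(); t=s['tool_pos']; Rz=R.from_euler('z',11.15,degrees=True).as_matrix(); o=np.array([.5812,-.0348,0])
print(t,'carrier',Rz.T@(t-o)*1000)
E
```

```text
tool_pos: [0.5684, 0.0302, 0.136]
contact_force: [-0.1, 0.5, 0.1]
tool_pos: [0.5677, 0.034, 0.1101]
contact_force: [-0.7, 0.7, 0.2]
[0.5677192  0.03402908 0.11011695] carrier [8.37022762e-02 7.01367741e+01 1.10116948e+02]
```

```bash
P="python3 -m pendant"
$P '[[0,[0,0,0.015],0],[0,[0,0,0.03],0],[0,[0,0,0.03],0]]' | sed -n '2p;4p'
$P '[[0,[0,0,0.01],0],[0,[0,0,0.015],0],[0,[0,0,0.015],0]]' | sed -n '2p;4p'
$P '[[0,[0,0,0.01],0],[0,[0,0,0.015],0],[0,[0,0,0.015],0]]' | sed -n '2p;4p'
```

```text
tool_pos: [0.5679, 0.0341, 0.1068]
contact_force: [-0.9, 0.2, 0.1]
tool_pos: [0.5681, 0.0341, 0.1059]
contact_force: [-2.4, -0.3, 5.7]
tool_pos: [0.5683, 0.0341, 0.1057]
contact_force: [-6.4, 0.0, 12.7]
```

```bash
P="python3 -m pendant"
$P '[[0,[0,0,-0.3],0],[0,[0,0,-0.7],0],[0,[0,0,-1],0],[0,[0.2,0,-1],0]]' | sed -n '2p;4p'
$P '[[1,[0.3,-0.07,-0.15],0],[1,[0.7,-0.07,-0.15],0],[1,[0.9,-0.07,-0.15],0],[1,[0.9,-0.07,-0.15],0]]' | sed -n '2p;4p'
$P '[[1,[0.4,-0.07,0],0],[1,[0.8,-0.07,0],0],[1,[0.8,-0.07,0],0],[1,[0.8,-0.07,0],0],[1,[0.8,-0.07,0],0]]' | sed -n '2p;4p'
python3 - <<'E'
from h import *
cam("wrist","tray"); s=manip.state(); A=q(s['tool_rot']); print(s['tool_pos'],A[:,0],A[:,1],s['joint_pos'])
E
```

```text
tool_pos: [0.5672, 0.0561, 0.2308]
contact_force: [1.6, -0.2, 0.7]
tool_pos: [0.5333, 0.1645, 0.2411]
contact_force: [0.3, -0.3, -0.3]
tool_pos: [0.5077, 0.2533, 0.2409]
contact_force: [-1.1, 0.4, 0.1]
[0.50780164 0.2531649  0.2410022 ] [-1.91721642e-01  9.81449184e-01 -5.57377840e-04] [ 9.81449336e-01  1.91721546e-01 -2.21926077e-04] [ 3.31601519e-01 -8.95296202e-02  1.73708913e+00 -5.22874777e-04
  1.49433000e+00  1.38725540e-01]
```

View pics/tray.png

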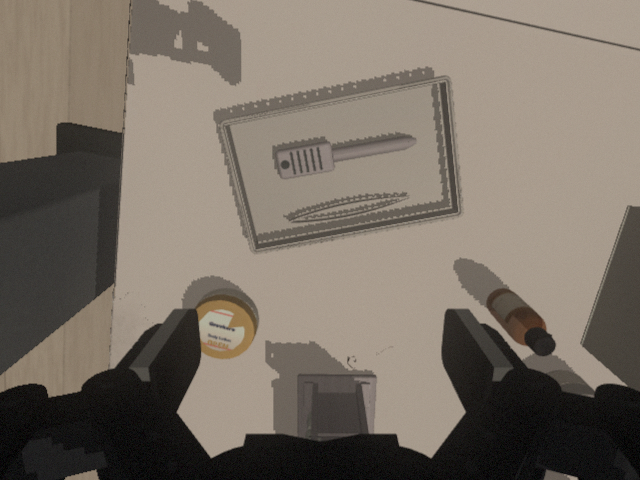

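```bash
python3 - <<'E'
from h import *
np.set_printoptions(precision=4,suppress=True)
c=load("tray"); s=manip.state(); A=q(s['tool_rot']);t=s['tool_pos']
a=onz(c,(279,164),.011);b=onz(c,(332.5,156.5),.011);e=onz(c,(416,140.5),.008)
print(a,b,e,'handle',np.linalg.norm(a-b),'shank',np.linalg.norm(e-b))
h1,h2=onz(c,(276,150.5),.014),onz(c,(281,178),.014);print('w',np.linalg.norm(h1-h2))
d=(e-a);yaw=np.degrees(np.arctan2(d[1],d[0]));print('yaw',yaw)
d=d/np.linalg.norm(d); g=a+d*(np.linalg.norm(a-b)-.028); print('grasp',g)
print('tool yaw x',np.degrees(np.arctan2(A[1,0],A[0,0])),'shift units',A.T@(np.array([g[0],g[1],t[2]])-t)/.12)
for n,uv,z in(("rim",(255,120),.02),("rim",(280,240),.02),("tw",(300,206),.011),("tw end",(285,217),.009)): print(n,(onz(c,uv,z)-g)@np.array([-d[1],d[0],0]))
# intensity profile to refine handle edges
im=cv2.cvtColor(cv2.imread("pics/tray.png"),6).astype(int); print(im[140:185,300].tolist()); print(im[163,265:345].tolist())
E
```

```text
[0.4651 0.2771 0.011 ] [0.5106 0.2928 0.011 ] [0.5806 0.3204 0.008 ] handle 0.04818431570920295 shank 0.07526619515142254
w 0.024416664245517652
yaw 20.564102767018113
grasp [0.484  0.2842 0.0105]
tool yaw x 101.05327609670766 shift units [ 0.2918 -0.1454 -0.0001]
rim 0.04034192563205687
rim -0.06721275856078181
tw -0.04070328562165636
tw end -0.049092860108778315
[143, 117, 97, 97, 95, 92, 81, 94, 109, 122, 130, 132, 135, 135, 129, 127, 119, 122, 116, 104, 89, 87, 86, 78, 69, 69, 73, 76, 80, 80, 82, 93, 100, 120, 126, 119, 127, 145, 143, 144, 143, 142, 144, 144, 143]
[143, 143, 142, 143, 143, 141, 141, 141, 144, 112, 93, 96, 88, 100, 114, 110, 81, 66, 70, 70, 65, 66, 67, 67, 100, 125, 103, 80, 73, 116, 130, 130, 131, 108, 80, 78, 118, 130, 132, 131, 99, 73, 88, 119, 131, 131, 129, 101, 72, 98, 125, 132, 134, 132, 97, 71, 87, 124, 132, 131, 132, 130, 133, 133, 132, 135, 129, 126, 112, 134, 146, 144, 148, 144, 145, 147, 145, 145, 146, 145]
```

```bash
P="python3 -m pendant"
$P '[[0.45,[0.292,-0.145,0],0.047],[0.45,[0.292,-0.145,0],0.095],[0.45,[0.292,-0.145,0.1],0.142],[0.45,[0.292,-0.145,0.2],0.19],[0.45,[0.292,-0.145,0.4],0.237],[0.45,[0.292,-0.145,0.5],0.285],[0.45,[0.292,-0.145,0.6],0.332],[0.45,[0.292,-0.145,0.8],0.38],[0.45,[0.292,-0.145,0.9],0.427],[0.45,[0.292,-0.145,0.9],0.447]]' | sed -n '2p;4p'
$P '[[0.45,[0,0,0.2],0],[0.45,[0,0,0.4],0],[0.45,[0,0,0.4],0],[0.45,[0,0,0.4],0]]' | sed -n '2,5p'
python3 - <<'E'
from h import *
np.set_printoptions(precision=4,suppress=True)
s=manip.state(); A=q(s['tool_rot']);t=s['tool_pos'];print(t,np.degrees(np.arctan2(A[1,0],A[0,0])),A.T@(np.array([.484,.2842,.004])-t)/.12,s['joint_pos'])
im,c=cam("wrist","trayb")
for p in((.4651,.2771,.014),(.5106,.2928,.014),(.5806,.3204,.008)): print(proj(c,p))
E
```

```text
tool_pos: [0.4825, 0.2833, 0.1303]
contact_force: [-0.4, -0.0, -0.5]
tool_pos: [0.4836, 0.2845, 0.0851]
tool_rot: [0.0, 0.984, 0.179, -0.0]
contact_force: [0.3, -0.9, 0.9]
gripper_width: 0.451
[0.4836 0.2845 0.0851] 20.61242558922788 [0.0025 0.0035 0.6762] [ 0.3992  0.0389  1.8826 -0.0001  1.221   1.6103]
[321.8787 288.6896]
[324.4814 204.3312]
[322.3639  50.5448]
```

```bash
python3 - <<'E'
from h import *
im=cv2.cvtColor(cv2.imread("pics/trayb.png"),6).astype(int)
print(im[240,285:365:2].tolist());print(im[215,285:365:2].tolist());print(im[120,300:345:1].tolist()); print(im[180:320:3,335].tolist()); print(im[30:80:2,322].tolist())
E
```

```text
[160, 159, 157, 157, 105, 107, 107, 94, 105, 130, 141, 143, 146, 145, 142, 144, 143, 141, 141, 142, 146, 141, 143, 141, 143, 142, 144, 145, 142, 146, 136, 148, 158, 160, 158, 159, 156, 158, 157, 160]
[159, 158, 155, 157, 140, 107, 106, 92, 116, 133, 141, 145, 145, 144, 147, 145, 144, 147, 146, 148, 145, 143, 142, 145, 142, 143, 146, 145, 147, 148, 143, 146, 161, 159, 160, 162, 161, 159, 160, 163]
[161, 161, 162, 128, 108, 106, 109, 111, 110, 109, 101, 86, 89, 95, 103, 112, 118, 123, 126, 131, 134, 137, 144, 146, 147, 145, 146, 147, 144, 141, 131, 131, 126, 114, 148, 164, 163, 165, 162, 164, 162, 166, 164, 164, 165]
[161, 161, 159, 160, 160, 163, 161, 110, 124, 145, 143, 144, 147, 144, 145, 80, 122, 144, 130, 78, 142, 145, 82, 100, 142, 130, 77, 141, 143, 76, 124, 139, 141, 141, 142, 138, 114, 155, 157, 154, 153, 151, 154, 155, 153, 152, 155]
[160, 165, 164, 163, 164, 163, 162, 164, 163, 161, 157, 139, 143, 143, 144, 144, 145, 144, 143, 144, 142, 143, 143, 140, 145]
```

```bash
P="python3 -m pendant"
$P '[[0.45,[0.002,0.003,0.25],0],[0.45,[0.002,0.003,0.45],0],[0.45,[0.002,0.003,0.6],0],[0.45,[0.002,0.003,0.66],0],[0.45,[0.002,0.003,0.675],0],[0.45,[0.002,0.003,0.675],0]]' | sed -n '2,5p'
$P '[[0,[0,0,0],0],[0,[0,0,0],0],[0,[0,0,0],0],[0,[0,0,0],0],[0,[0,0,0],0]]' | sed -n '2,6p'
```

```text
tool_pos: [0.4849, 0.2857, 0.0056]
tool_rot: [-0.0, 0.984, 0.18, 0.001]
contact_force: [0.6, -0.5, 1.1]
gripper_width: 0.455
tool_pos: [0.4853, 0.2859, 0.0063]
tool_rot: [-0.0, 0.984, 0.18, 0.002]
contact_force: [-1.4, -1.6, 6.1]
gripper_width: 0.28
grasp_force: 60.3
```

```bash
P="python3 -m pendant"
$P '[[0,[0,0,-0.1],0],[0,[0,0,-0.3],0],[0,[0,0,-0.6],0],[0,[0,0,-0.9],0],[0,[0,0,-1],0],[0,[0,0,-1],0]]' | sed -n '2p;4,6p'
$P '[[0,[-0.2,0.25,0],0],[0,[-0.4,0.55,0],0],[0,[-0.6,0.85,0],0],[0,[-0.683,0.936,0],0],[0,[-0.683,0.936,0],0]]' | sed -n '2p;4,6p'
$P '[[0,[-0.2,0.25,0],0.03],[0,[-0.4,0.55,0],0.0525],[0,[-0.6,0.85,0],0.0525],[0,[-0.683,0.936,0],0.0525],[0,[-0.683,0.936,0],0.0525],[0,[-0.683,0.936,0],0.0525],[0,[-0.683,0.936,0],0.0525]]' | sed -n '2p;4,6p'
python3 - <<'E'
from h import *
np.set_printoptions(precision=4,suppress=True)
s=manip.state(); A=q(s['tool_rot']);t=s['tool_pos'];print(t,np.degrees(np.arctan2(A[1,0],A[0,0])),s['joint_pos'],s['time'])
im,c=cam("wrist","pin"); cam("side","pin_d"); cam("scene","pin_s")
for p in((26,0,-2),(26,13,-8),(26,-13,-8),(101,0,-2),(60,6,-2),(60,-6,-2)): print(p,proj(c,t+A@np.array(p)/1000))
g=cv2.cvtColor(im,cv2.COLOR_RGB2GRAY).astype(int)
for v in(60,100,150,200,225): print(v,g[v,285:360:2].tolist())
print(g[5:60:2,321].tolist());print(g[200:300:2,340].tolist())
E
```

```text
tool_pos: [0.4851, 0.2859, 0.1268]
contact_force: [0.6, -0.5, -1.0]
gripper_width: 0.281
grasp_force: 59.5
tool_pos: [0.445, 0.1498, 0.1219]
contact_force: [0.1, -0.3, -0.5]
gripper_width: 0.278
grasp_force: 59.5
tool_pos: [0.4101, 0.0184, 0.124]
contact_force: [-0.8, 0.2, -0.4]
gripper_width: 0.28
grasp_force: 59.6
[0.4101 0.0184 0.124 ] 11.347687827149015 [-0.1374 -0.4125  2.2009  0.0006  1.3537  1.2353] 27.95
(26, 0, -2) [321.5108 252.1067]
(26, 13, -8) [359.2798 257.6115]
(26, -13, -8) [283.8112 257.6051]
(101, 0, -2) [321.6916  19.885 ]
(60, 6, -2) [339.4987 155.7452]
(60, -6, -2) [303.6721 155.7373]
60 [107, 111, 108, 106, 110, 106, 109, 109, 107, 108, 109, 86, 74, 86, 98, 106, 112, 119, 122, 132, 136, 138, 140, 137, 135, 133, 131, 122, 120, 107, 105, 109, 110, 110, 106, 108, 109, 107]
100 [166, 168, 166, 166, 164, 165, 166, 164, 165, 163, 167, 101, 83, 94, 102, 114, 118, 124, 127, 135, 140, 138, 139, 141, 139, 133, 128, 124, 117, 116, 164, 164, 167, 164, 165, 166, 166, 168]
150 [167, 164, 166, 169, 168, 167, 167, 168, 166, 166, 166, 83, 94, 102, 107, 119, 126, 130, 132, 137, 1
[... 156 characters left out ...]
 105, 114, 122, 128, 126, 132, 138, 137, 142, 140, 137, 132, 125, 119, 106, 156, 166, 166, 165, 170, 166, 166, 167, 166, 168]
225 [165, 168, 165, 166, 165, 165, 165, 167, 165, 166, 147, 80, 99, 105, 119, 124, 126, 129, 135, 139, 138, 138, 139, 133, 128, 121, 117, 103, 168, 164, 167, 166, 166, 166, 167, 168, 169, 168]
[86, 95, 96, 95, 96, 95, 94, 101, 107, 113, 114, 116, 121, 123, 123, 120, 121, 124, 118, 120, 121, 121, 122, 121, 124, 123, 124, 125]
[116, 117, 132, 133, 131, 129, 142, 149, 144, 146, 150, 151, 150, 150, 150, 156, 154, 154, 159, 158, 160, 160, 163, 167, 100, 97, 101, 117, 136, 137, 139, 139, 137, 139, 136, 140, 139, 139, 138, 140, 138, 137, 110, 68, 70, 115, 137, 139, 137, 136]
```

```bash
P="python3 -m pendant"
$P '[[0,[0,0,0.15],-0.006],[0,[0.1,0,0.264],-0.006],[0,[0.18,0,0.264],-0.006],[0,[0.21,0,0.264],-0.006],[0,[0.21,0,0.264],-0.006],[0,[0.21,0,0.264],-0.006]]' | sed -n '2p;4,6p'
python3 - <<'E'
from h import *
np.set_printoptions(precision=4,suppress=True)
s=manip.state(); A=q(s['tool_rot']);t=s['tool_pos']; Rz=R.from_euler('z',11.15,degrees=True).as_matrix(); o=np.array([.5812,-.0348,0])
print(t,'carrier',Rz.T@(t-o)*1000,np.degrees(np.arctan2(A[1,0],A[0,0])))
im,c=cam("wrist","pre");
for y in(72,85,98): print(y,proj(c,o+Rz@np.array([-.026,y/1000,.106])),proj(c,o+Rz@np.array([.02,y/1000,.106])))
b,cs=cam("scene","pre_s"); d,cd=cam("side","pre_d")
I=np.zeros((600,800,3),np.uint8)
tip=t+A@np.array([.102,0,-.002]); hole=o+Rz@np.array([-.026,.085,.094])
for k,(J,cc) in enumerate(((b,cs),(d,cd))):
    p=proj(cc,hole).round().astype(int); print('hole px',p,'tip',proj(cc,tip)); cr=J[p[1]-37:p[1]+38,p[0]-50:p[0]+50]; I[k*300:k*300+300,:400]=cv2.resize(cr,(400,300),interpolation=cv2.INTER_CUBIC)[:,:,::-1]
w=im[0:260,170:470][:,:,::-1]; I[:347,400:]=cv2.resize(w,(400,347)); cv2.imwrite("pics/pre_v.png",np.clip(I*1.3,0,255))
g=cv2.cvtColor(im,cv2.COLOR_RGB2GRAY).astype(int)
for v in(3,8,14,40,100,150,200,225): print(v,[int(i) for i in np.where(np.abs(np.diff(g[v,250:420]))>14)[0]+250])
E
```

```text
tool_pos: [0.435, 0.0222, 0.0934]
contact_force: [-0.3, -0.3, -0.8]
gripper_width: 0.279
grasp_force: 59.6
[0.435  0.0222 0.0934] carrier [-132.3922   84.1607   93.3825] 12.347002337975454
72 [373.4211  -8.9289] [ 384.1112 -219.2671]
85 [326.7842 -10.0565] [ 331.4933 -220.724 ]
98 [280.0746 -11.1858] [ 278.783  -222.1835]
hole px [275 230] tip [274.033  229.9051]
hole px [297 272] tip [298.197  272.0086]
3 [281, 282, 301, 302, 308, 309, 367, 373, 385]
8 [281, 363, 364, 367, 384, 386]
14 [281, 286, 361, 367, 368, 384, 386]
40 [281, 340, 341, 350, 365, 371]
100 [306, 341]
150 [258, 305, 306, 341, 342]
200 [263, 264, 305, 306, 340, 341]
225 [262, 263, 304, 305, 306, 339, 340][ WARN:0@3.283] global loadsave.cpp:1063 imwrite_ Unsupported depth image for selected encoder is fallbacked to CV_8U.
```

View pics/pre_v.png

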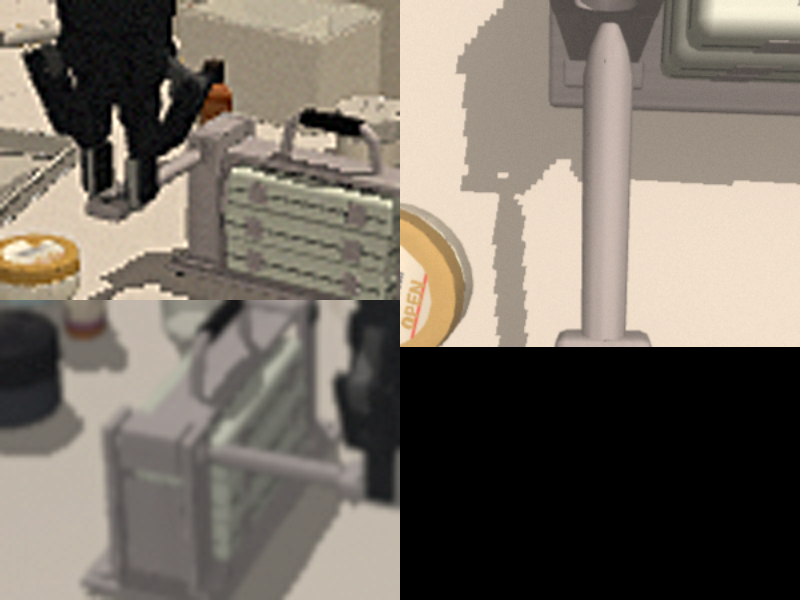

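```bash
P="python3 -m pendant"
$P '[[0,[0.03,0.001,0.008],0],[0,[0.07,0.0015,0.008],0],[0,[0.11,0.002,0.008],0],[0,[0.15,0.003,0.008],0],[0,[0.15,0.003,0.008],0]]' | sed -n '2p;4,6p'
$P '[[0,[0.03,0.001,0],0],[0,[0.06,0.001,0],0],[0,[0.1,0.002,0],0],[0,[0.1,0.002,0],0]]' | sed -n '2p;4,6p'
python3 - <<'E'
from h import *
np.set_printoptions(precision=4,suppress=True)
s=manip.state(); A=q(s['tool_rot']);t=s['tool_pos']; Rz=R.from_euler('z',11.15,degrees=True).as_matrix(); o=np.array([.5812,-.0348,0])
print(t,'carrier',Rz.T@(t-o)*1000,np.degrees(np.arctan2(A[1,0],A[0,0])),s['contact_force'],s['ft_torque'])
im,c=cam("wrist","ins"); g=cv2.cvtColor(im,cv2.COLOR_RGB2GRAY).astype(int)
for y in(72,85,98): print(y,proj(c,o+Rz@np.array([-.026,y/1000,.106])))
for v in(60,80,100,120,150,200,225): print(v,[int(i) for i in np.where(np.abs(np.diff(g[v,250:420]))>14)[0]+250])
print(g[200:300:2,340].tolist())
E
```

```text
tool_pos: [0.4529, 0.0257, 0.0918]
contact_force: [0.2, 0.6, -0.8]
gripper_width: 0.279
grasp_force: 59.6
tool_pos: [0.4646, 0.028, 0.0918]
contact_force: [-0.3, -0.1, -0.9]
gripper_width: 0.279
grasp_force: 59.6
[0.4646 0.028  0.0918] carrier [-102.2628   84.1458   91.7656] 12.333021788113635 [-0.2991 -0.0708 -0.8555] [-0.0191  0.0165 -0.024 ]
72 [368.1363 104.5656]
85 [324.1639 103.5973]
98 [280.1298 102.6277]
60 [252, 281, 284, 361, 367]
80 [281, 364, 381, 382]
100 [277, 365, 366, 379, 381]
120 [281, 338, 340, 342, 390]
150 [305, 306, 340]
200 [263, 264, 305, 306, 339, 340]
225 [262, 265, 304, 305, 306, 339, 340]
[129, 139, 145, 141, 143, 152, 162, 160, 163, 165, 167, 162, 164, 163, 168, 169, 168, 171, 175, 173, 174, 175, 182, 183, 109, 106, 109, 130, 150, 155, 150, 154, 148, 153, 152, 150, 150, 150, 154, 152, 152, 151, 120, 79, 77, 129, 149, 146, 149, 149]
```

```bash
P="python3 -m pendant"
$P '[[0,[0.05,0.001,0],0],[0,[0.1,0.002,0],0],[0,[0.15,0.003,0],0],[0,[0.2,0.004,0],0],[0,[0.2,0.004,0],0]]' | sed -n '2p;4,6p'
$P '[[0,[0.05,0.001,0],0],[0,[0.1,0.002,0],0],[0,[0.14,0.003,0],0],[0,[0.17,0.003,0],0],[0,[0.17,0.003,0],0]]' | sed -n '2p;4,6p'
```

```text
tool_pos: [0.4884, 0.0327, 0.0918]
contact_force: [-0.2, -0.8, 0.3]
gripper_width: 0.281
grasp_force: 59.6
tool_pos: [0.508, 0.0367, 0.0917]
contact_force: [-0.8, 0.6, -0.2]
gripper_width: 0.286
grasp_force: 59.6
```

```bash
P="python3 -m pendant"
$P '[[0,[0.015,0,0],0],[0,[0.03,0,0],0],[0,[0.03,0,0],0]]' | sed -n '2p;4p'
$P '[[0,[0.008,0,0],0],[0,[0.012,0,0],0],[0,[0.012,0,0],0]]' | sed -n '2p;4p'
$P '[[0,[0.008,0,0],0],[0,[0.012,0,0],0],[0,[0.012,0,0],0]]' | sed -n '2p;4p'
```

```text
tool_pos: [0.5112, 0.0374, 0.0916]
contact_force: [0.0, 0.4, -1.8]
tool_pos: [0.5125, 0.0377, 0.0916]
contact_force: [-0.7, -0.1, -0.9]
tool_pos: [0.513, 0.0379, 0.0914]
contact_force: [-5.6, -1.6, 2.0]
```

```bash
P="python3 -m pendant"
$P '[[0,[0.008,0,0],0],[0,[0.012,0,0],0],[0,[0.012,0,0],0],[0,[0.012,0,0],0]]' | sed -n '2p;4,6p'
python3 - <<'E'
from h import *
np.set_printoptions(precision=4,suppress=True)
s=manip.state(); A=q(s['tool_rot']);t=s['tool_pos']; Rz=R.from_euler('z',11.15,degrees=True).as_matrix(); o=np.array([.5812,-.0348,0])
print('carrier',Rz.T@(t-o)*1000,s['contact_force'],s['time'])
im,c=cam("wrist","seat"); g=cv2.cvtColor(im,cv2.COLOR_RGB2GRAY).astype(int)
print([g[215:265:1,u].tolist() for u in(312,322,335)])
print('ear edge pred',proj(c,o+Rz@np.array([-.026,.085,.106])),proj(c,o+Rz@np.array([-.020,.085,.106])))
E
```

```text
tool_pos: [0.5131, 0.0379, 0.0912]
contact_force: [-9.6, -2.1, 5.2]
gripper_width: 0.284
grasp_force: 60.4
carrier [-52.7492  84.4802  91.2459] [-9.6393 -2.0802  5.2464] 32.1
[[151, 148, 148, 145, 148, 148, 147, 145, 149, 148, 148, 151, 148, 148, 151, 147, 147, 150, 145, 146, 148, 119, 92, 93, 93, 107, 116, 103, 98, 109, 132, 148, 145, 147, 145, 147, 146, 143, 145, 142, 145, 145, 146, 147, 148, 148, 146, 127, 133, 146], [147, 151, 149, 150, 149, 146, 149, 148, 149, 149, 149, 149, 146, 148, 148, 150, 150, 148, 149, 147, 147, 126, 103, 96, 96, 125, 145, 127, 99, 99, 123, 141, 145, 144, 147, 145, 144, 144, 146, 142, 143, 142, 142, 145, 148, 148, 147, 131, 114, 132], [150, 150, 149, 148, 151, 148, 149, 149, 149, 146, 149, 150, 148, 150, 148, 148, 147, 147, 147, 147, 150, 138, 108, 88, 82, 88, 96, 96, 98, 101, 113, 136, 149, 147, 148, 147, 146, 146, 143, 144, 143, 142, 143, 147, 147, 148, 145, 147, 121, 133]]
ear edge pred [321.6706 262.6523] [322.0682 245.2373]
```

```bash
P="python3 -m pendant"
$P '[[0,[0.004,0,0],0],[0.6,[0,0,0],0],[0.6,[0,0,0],0],[0.6,[0,0,0],0],[0.6,[0,0,0],0]]' | sed -n '2p;4,6p'
$P '[[0.6,[0,0,-0.15],0],[0.6,[0,0,-0.4],0],[0.6,[0,0,-0.8],0],[0.6,[-0.2,0,-1],0],[0.6,[-0.4,0,-1],0],[0.6,[-0.4,0,-1],0],[0.6,[-0.4,0,-1],0],[0.6,[-0.4,0,-1],0]]' | sed -n '1,2p;4,6p'
python3 - <<'E'
from h import *
np.set_printoptions(precision=4,suppress=True)
s=manip.state(); t=s['tool_pos']; Rz=R.from_euler('z',11.15,degrees=True).as_matrix(); o=np.array([.5812,-.0348,0])
im,c=cam("wrist","fin"); g=cv2.cvtColor(im,cv2.COLOR_RGB2GRAY).astype(int); print(t,s['time'])
P=lambda x,y,z: proj(c,o+Rz@np.array([x,y,z])/1000).round(1)
for n,p in(("ear out top",(-26,85,106)),("shoulder if seated",(-26,85,100)),("handle end if seated",(-76,85,100)),("L",(-60,98,100)),("R",(-60,72,100)),("tip",(49,85,94)),("stack corner",(-31,65,86)),("bar block",(0,85,106))): print(n,P(*p))
a,b=P(-10,85,98),P(-90,85,98)
print([ (round(float(b[1]*k+a[1]*(1-k))),int(g[round(b[1]*k+a[1]*(1-k)),round(b[0]*k+a[0]*(1-k))])) for k in np.linspace(0,1,70)])
E
```

```text
tool_pos: [0.5158, 0.0384, 0.0919]
contact_force: [0.1, 0.2, -0.0]
gripper_width: 0.598
grasp_force: 0.0
time: 33.45
tool_pos: [0.4686, 0.0281, 0.2111]
contact_force: [0.1, -0.1, -0.5]
gripper_width: 0.597
grasp_force: 0.0
[0.4686 0.0281 0.2111] 33.45
ear out top [321.3 116.8]
shoulder if seated [321.2 116.8]
handle end if seated [319.5 200.4]
L [298.8 174.2]
R [341.3 175.1]
tip [324.1 -25.1]
stack corner [353.  125.8]
bar block [322.3  68.2]
[(88, 143), (90, 144), (92, 140), (94, 144), (96, 145), (98, 144), (100, 123), (102, 90), (104, 91), (106, 123), (108, 139), (109, 141), (111, 138), (113, 139), (115, 141), (117, 113), (119, 87), (121, 93), (123, 118), (125, 131), (127, 129), (129, 129), (131, 131), (133, 132), (135, 134), (136, 131), (138, 71), (140, 68), (142, 131), (144, 136), (146, 130), (148, 76), (150, 72), (152, 133), (154, 131), (156, 132), (158, 75), (160, 75), (162, 133), (163, 132), (165, 132), (167, 102), (169, 69), (171, 114), (173, 132), (175, 132), (177, 94), (179, 69), (181, 122), (183, 129), (185, 74), (187, 74), (189, 72), (191, 71), (192, 75), (194, 84), (196, 126), (198, 93), (200, 168), (202, 167), (204, 169), (206, 167), (208, 169), (210, 170), (212, 167), (214, 168), (216, 168), (218, 171), (219, 169), (221, 165)]
```

```bash
python3 - <<'E'
from h import *
im=cv2.imread("pics/fin.png"); g=cv2.cvtColor(im,6).astype(int)
for u in(296,300,304,308,314,321,328,334,338,342,346): print(u,g[108:132,u].tolist())
im,c=cam("scene","fin_s")
Rz=R.from_euler('z',11.15,degrees=True).as_matrix(); o=np.array([.5812,-.0348,0])
for x in(-26,-76): print(x,proj(c,o+Rz@np.array([x,85,94])/1000).round(1))
gs=cv2.cvtColor(im,cv2.COLOR_RGB2GRAY).astype(int); a,b=[proj(c,o+Rz@np.array([x,y,z])/1000) for x,y,z in((-10,76,97),(-90,76,97))]
print([(int((a+(b-a)*k)[0]),int(gs[round((a+(b-a)*k)[1]),round((a+(b-a)*k)[0])])) for k in np.linspace(0,1,40)])
E
```

```text
296 [87, 88, 88, 89, 90, 90, 89, 91, 90, 88, 89, 88, 94, 87, 90, 92, 91, 91, 93, 87, 88, 86, 88, 92]
300 [139, 139, 138, 133, 139, 139, 140, 141, 120, 98, 88, 84, 85, 85, 87, 98, 108, 106, 106, 109, 107, 105, 107, 109]
304 [140, 139, 141, 141, 140, 138, 137, 142, 125, 96, 89, 91, 95, 93, 90, 120, 133, 132, 132, 132, 134, 131, 132, 132]
308 [141, 139, 140, 139, 138, 139, 141, 143, 123, 91, 81, 90, 93, 94, 93, 118, 135, 133, 132, 133, 135, 132, 132, 133]
314 [139, 139, 138, 140, 138, 139, 142, 141, 133, 108, 84, 88, 93, 94, 92, 119, 135, 132, 134, 132, 134, 134, 132, 132]
321 [139, 141, 140, 138, 137, 139, 139, 141, 138, 113, 90, 87, 90, 93, 91, 118, 132, 131, 132, 129, 129, 129, 130, 131]
328 [141, 140, 139, 139, 139, 138, 140, 141, 140, 110, 83, 81, 89, 90, 93, 116, 135, 130, 131, 134, 132, 135, 134, 134]
334 [140, 141, 141, 139, 141, 138, 140, 139, 142, 122, 94, 82, 92, 92, 95, 120, 137, 128, 131, 136, 134, 136, 136, 134]
338 [142, 140, 142, 139, 137, 138, 139, 140, 140, 127, 103, 88, 114, 133, 143, 140, 139, 137, 138, 136, 136, 137, 138, 135]
342 [144, 143, 143, 142, 142, 135, 140, 141, 139, 129, 106, 92, 93, 92, 95, 91, 91, 94, 91, 94, 95, 91, 91, 90]
346 [93, 93, 93, 96, 96, 92, 94, 94, 96, 92, 93, 89, 94, 94, 91, 95, 94, 94, 95, 92, 95, 94, 90, 91]
-26 [275.2 230. ]
-76 [265.8 235.7]
[(280, 87), (280, 87), (280, 87), (279, 87), (279, 78), (278, 78), (278, 78), (278, 72), (277, 92), (277, 165), (276, 165), (276, 165), (276, 148), (275, 148), (275, 98), (275, 98), (274, 136), (274, 139), (273, 139), (273, 139), (273, 112), (272, 147), (272, 93), (272, 93), (271, 93), (271, 86), (270, 86), (270, 91), (270, 91), (269, 147), (269, 121), (268, 121), (268, 121), (268, 98), (267, 98), (267, 96), (267, 96), (266, 96), (266, 74), (265, 74)]
```

```bash
python3 -c "
from plant import manip
print(manip.job_done())"
```

```text
the job is handed in; nothing more can be done
None
```

The job is handed in at about 33.5 s: the long cassette lies flat and square on the stack, the bar is shut, and the pin is through both ears and the end of the bar with its handle against the ear; I saw nothing else disturbed, though I did no final check of the bystanders.

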